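# Unlock the shredder's feed slot and hold the test blade in it

### The arm

A 6-joint arm with a two-finger parallel gripper is mounted at the origin on the work surface. World frame = base frame: x ahead of the robot, y to its left, z up, the work surface at z = 0. Lengths are in m, angles in degrees, forces in N, time in s.
With the tool pointing down it reaches from about 0.15 to 0.775 m from the base axis. Payload 6.1 kg.
Tool frame: the origin (TCP) lies at the very end of the fingers, on their centre line; the grasp point (between the pads) lies 19 mm behind it (env.hold_point_z is the distance from the TCP to the grasp point, in m); z points along the fingers, y is the line along which they close (so a half turn about z gives the same grasp; the last joint's range is limited). The gripper opens to 85 mm and grips with 20 to 120 N. Pads are 22 mm wide; open, the fingers measure 114 mm over their backs; the gripper's body (76 mm by 85 mm) begins 54 mm behind the grasp point. The pads swing forward as they close: fully open they stand 13 mm farther back than shut.
Start: joints at [70.818, 7.208, -2.269, 80.523, 0, 90], TCP at [0.172, 0.496, 0.231] pointing down, gripper open.
Joint ranges: [-155.77, 155.77], [-54.66, 111.73], [-72.52, 77.12], [-102.08, 115.82], [-83.92, 84.16], [-180, 180]. Speed limits (degrees/s): [136.94, 136.94, 172.46, 180, 180, 180].

### API

Orientations are given as [roll, pitch, yaw] about the fixed x, y, z axes, in that order (R = Rz(yaw) Ry(pitch) Rx(roll)).
In Python, from plant import env gives the robot as it stands.
- The arm moves only by the tool move_arm, never from a script. Its argument "commands" is one flat list of numbers, 7 for each row, row after row: the shift along the tool's x, y, z in units of 1 m (1.0 is 1 m), then the turn, a rotation vector about the tool's x, y, z in units of 1.5 rad (1.0 is 1.5 rad), then the finger opening in mm, from 0 to 85.4. In form: [x, y, z, ax, ay, az, hand, x, y, z, ax, ay, az, hand, ...]. A call has 1 to 8 rows; each row is the pose to reach, as a shift and turn from the pose commanded when the call began, along the tool's axes at that moment; what a row does not reach only later rows make up. A row lasts 1/12 s, in which the tool goes at most 41.7 mm and 7.16 degrees, less where a joint would pass 70% of its speed; a pose out of reach is approached as far as the arm can. A call with a number of a shift or a turn outside -1 to 1 is refused whole. A call with a gripper value outside its range is refused whole. The fingers move at their own pace and stop on an object; "grip_force" is the grip in N (left out, the last holds). Time passes only in rows, so rows that repeat a pose let the fingers close. It gives the time, the measured TCP pose, the force, the opening and the grip force at its end, in the units of the state.
- env.get_obs(): the state, without advancing time (a new reading comes with each control period).
- env.snapshot(name): name is "side" or "top"; returns the picture (420x560x3 uint8, red, green, blue); there is no depth.
- env.get_calibration(name): a dict with "camera_matrix" (3x3 intrinsics, pixels), "extrinsics" (4x4, takes a point from world to camera coordinates). Camera axes: x right, y down, z forward; pixel columns grow to the right and rows downward; lengths in m; the calibration is good to about 2 mm. A picture is of the moment at which its call begins. get_calibration takes no time and is no camera call.
- env.sign_off(): hands the job in; it is judged then, once.
The state is a dict: "t": time; "joints": joint angles; "joint_velocities": joint speeds; "joint_torque": joint torques, N m; "tool_pos": TCP position; "orientation": TCP orientation; "force": force on the tool from outside, world axes, zero at the start; "wrist_torque": the same for the moment, N m; "grip_width": finger opening in m; "gripper_force": force on a finger pad.
Only numpy, scipy, OpenCV 4.12 (cv2) and the standard library are available. Lean on these libraries where they do the work, as an engineer would, in place of code of your own. Each camera call takes 0.05 s, during which the arm holds its last target. There are 200 camera calls.

### The job

The jam sensor of the small shredder needs its test: draw the lock pin up out of the guard so that the shutter springs open, and hang the pin by its collar in the notch of the bracket at the guard's end, and let go of it. Then take the test blade (the one with the square block grip, not the scraper with the ball knob) out of the wooden stand, lower it upright into the feed slot until about half of its blade is inside, and finish while holding it still there in the gripper, its crossbar clear of the guard and the blade not pressed against the slot. Leave everything else where it stands.

Things in the scene. Friction and masses are not known exactly. Their poses are not given: they have to be found in the camera images.
- guard: Shredder feed guard, fixed: grey hollow housing with flat aluminium top, 180 mm (its x) by 260 mm (its y), top 120 mm above the table, turned only about vertical. Origin: centre of its underside on the table. Motor on its +x side, parking bracket at its -y end. On the top: guide strips 6 mm high beside the shutter and a steel block 16 mm high, 92 mm from the slot towards +x.
- slot (a point): Centre of the feed slot's mouth, in the guard's top surface (axes as the guard). The slot is 42 mm long along y and 8 mm wide along x, with a 2 mm chamfer at the mouth, through the 16 mm thick top; below it is empty down to the table. Closed by the shutter at the start.
- bore (a point): Centre of the mouth of the lock pin's bore in the guard's top surface, 75 mm from the slot towards -y: 14 mm diameter, straight down, through the 16 mm top. The pin stands in it at the start.
- notch (a point): Parking place of the pin's axis, at the bracket's top surface, level with the guard's top (axes as the guard). Bracket: 10 mm steel plate, 60 mm along x, 45 mm out from the guard's -y end. The notch, 16 mm wide along x, goes right through, open towards -y; its closed end is 8 mm from here towards +y, its open end 20 mm towards -y. Enter from above or from -y; the collar rests on the plate.
- shutter (a joint): Shutter, a dark steel plate 40 mm (x) by 135 mm (y), 6 mm thick, lying on the guard's top over slot and bore: 0 closed and locked by the pin, 0.04 m open. A spring of about 1 N pushes it towards the guard's +x; when the pin is drawn it opens by itself within a second and stays open, clear of the slot by 16 mm.
- pin: Steel lock pin, loose, upright, 90 g: shaft 12 mm diameter reaching 34 mm below the origin, collar 28 mm diameter and 5 mm thick, above it a round grip 18 mm diameter and 35 mm high. Origin: centre of the collar's underside. At the start the shaft is down through the shutter into the bore and the collar lies on the shutter, 6 mm above the guard's top.
- stand: Plywood tool stand, fixed: 150 mm (its x) by 85 mm (its y) by 85 mm high, with two equal upright through slots at x = -40 mm and +40 mm, each 9 mm (x) by 43 mm (y). Origin: centre of its underside on the table. The test blade stands in one slot, the scraper in the other; which is which varies.
- blade: Test blade, loose, upright, 0.15 to 0.31 kg: flat steel, 6 mm thick (its x), 40 mm wide (its y), 70 mm long, the last 6 mm stepped to 3 by 36 mm; then a crossbar 16 (x) by 60 (y) by 10 mm high, and a black square block grip 14 (x) by 30 (y) mm, 80 to 116 mm above the tip. Origin: centre of the tip, z up. At the start it hangs in the stand by its crossbar, tip 15 mm above the table.
- blade_tip (a point): The same point as the origin of the test blade: the middle of its lower end.
- scraper: Bystander: the same flat blade and crossbar, but a black ball knob of 28 mm diameter on top (116 mm tall); origin at its tip. Stands in the other slot of the stand.
- jar: Bystander: jar, 70 mm diameter, 100 mm tall; origin under its centre.
- tape: Bystander: empty cardboard tape core lying flat, 90 mm diameter, 24 mm high; origin under its centre.
- wrench: Bystander: wrench lying on the table.
- driver: Bystander: screwdriver lying on the table.
- spool: Bystander: grey spool lying flat, 150 mm diameter, 62 mm high; origin under its centre.
- pot: Bystander: open steel pot, about 170 mm diameter, 130 mm tall; origin under its centre.
Things that resemble listed ones, but are neither listed nor needed, are in the scene too. Leave any blue look-alike of the blade alone.

How it is judged:
By the outcome, as a careful person would: the job done as asked, in the order asked, and still so for the second after the job is handed in, while the arm keeps its last pose, push and grip.
It also fails if it takes over 64 s, if anything falls off the work surface, if the arm or the gripper's body presses on something with over 40 N, if the wrist force passes 120 N, or if a joint passes its speed limit or range.

## Working session

There is one attempt and no reset: what is moved stays moved. The work goes in short steps, Python scripts to look and compute and a tool call to move; the robot and the scene stay as the last step left them, time stands still between calls to the robot, and variables do not carry over. Pictures are saved under pics/ and viewed, at most 12 in all, crops included, and the job is handed in when it is done.

Besides the shell and the picture viewer there is one more tool, called after ">>>" as name(argument=value, ...), one argument or row to a line, values as JSON. move_arm: Moves the arm, as the interface text tells. Shifts and turns lie within -1 to 1; 1 stands for 1 m of shift or 1.5 rad of turn. Its arguments: {"type":"object","properties":{"commands":{"type":"array","items":{"type":"number"}},"grip_force":{"type":"number"}},"required":["commands"]}

```bash
ls; mkdir -p pics; python3 - <<'E'
from plant import env
import cv2
for n in("side","top"):
    im=env.snapshot(n);cv2.imwrite(f"pics/{n}0.png",cv2.cvtColor(im,cv2.COLOR_RGB2BGR))
    print(env.get_calibration(n))
print(env.get_obs(),env.hold_point_z)
E
```

```text
pics
{'camera_matrix': array([[408.2921105 ,   0.        , 276.56344421],
       [  0.        , 408.2921105 , 201.98495389],
       [  0.        ,   0.        ,   1.        ]]), 'extrinsics': array([[-0.88135641, -0.47235757,  0.00944484,  0.49091333],
       [-0.29507032,  0.53472922, -0.79183216,  0.23305886],
       [ 0.36897748, -0.70067324, -0.61066573,  1.24484845],
       [ 0.        ,  0.        ,  0.        ,  1.        ]])}
{'camera_matrix': array([[413.71679813,   0.        , 281.28095495],
       [  0.        , 413.71679813, 209.72457416],
       [  0.        ,   0.        ,   1.        ]]), 'extrinsics': array([[-0.0161837 , -0.99982892, -0.00895649, -0.01042838],
       [-0.98096627,  0.01761066, -0.19337799,  0.57712665],
       [ 0.19350264,  0.00565645, -0.98108345,  1.48258485],
       [ 0.        ,  0.        ,  0.        ,  1.        ]])}
{'t': 0.1, 'joints': array([ 7.08184244e+01,  7.23909185e+00, -2.31952784e+00,  8.05259361e+01,
       -2.43151586e-03,  9.00000816e+01]), 'joint_velocities': array([ 0.0061728 , -0.11399406,  0.25700863, -0.04057596, -0.09321589,
       -0.10387149]), 'joint_torque': array([-1.05228650e-03, -4.36897874e+01,  3.53608310e+01,  1.34887095e-02,
       -7.95746632e-05, -2.13656996e-06]), 'tool_pos': array([0.17238409, 0.49549453, 0.23060338]), 'orientation': array([-1.79915444e+02,  2.43163367e-03,  1.60818346e+02]), 'force': array([ 0.47462709,  0.1641966 , -0.76947595]), 'wrist_torque': array([ 0.02987484, -0.00941163, -0.02940479]), 'gripper_force': 0.0, 'grip_width': 0.08534633670924069} 0.0187
```

View pics/side0.png

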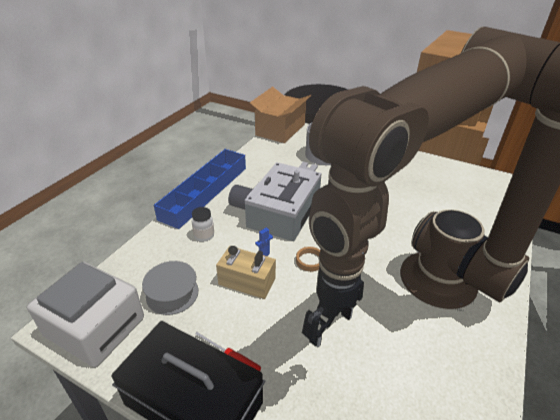

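View pics/top0.png

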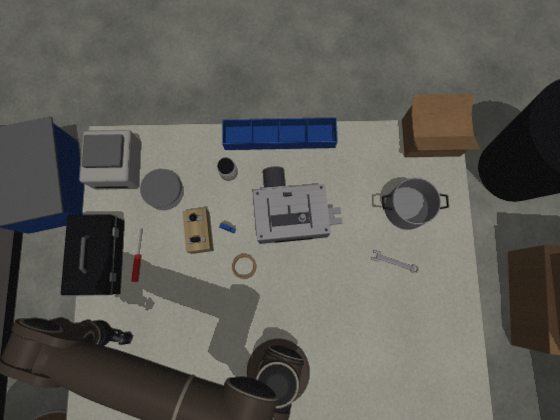

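The top view shows the guard at about (291,213) with its bracket on the right (335,215), so its yaw is near 0. The stand is at (197,230), with the blue look-alike beside it. I'll zoom in.

```bash
python3 - <<'E'
import cv2,numpy as np
t=cv2.imread("pics/top0.png");s=cv2.imread("pics/side0.png")
def c(im,x,y,w,h,k): 
    o=cv2.resize(im[y:y+h,x:x+w],None,fx=k,fy=k,interpolation=cv2.INTER_CUBIC)
    for i in range(0,w,10): cv2.putText(o,str(x+i),(i*k,8),0,.3,(0,0,255),1);cv2.line(o,(i*k,8),(i*k,14),(0,0,255),1)
    for i in range(0,h,10): cv2.putText(o,str(y+i),(0,i*k+4),0,.3,(0,0,255),1)
    return o
a=np.hstack([c(t,246,175,100,75,5),c(t,175,195,60,75,5)])
b=np.hstack([c(s,230,145,100,75,5)[:,:],c(s,210,225,75,75,5)[:,:300]])[:375]
cv2.imwrite("pics/z1.png",a);cv2.imwrite("pics/z2.png",b)
E
```

```text
(no output)
```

View pics/z1.png

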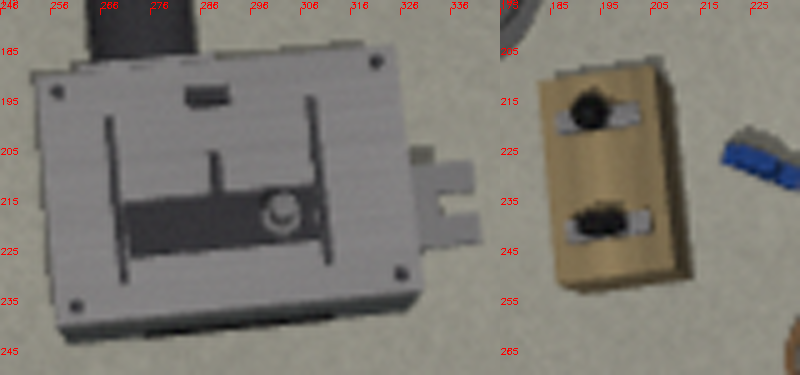

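View pics/z2.png

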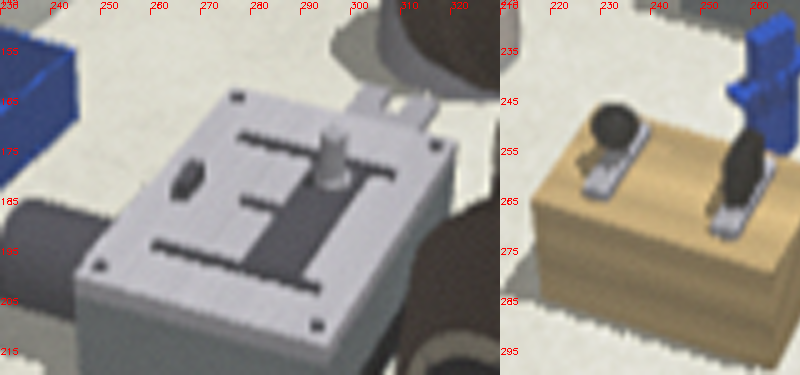

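The zooms show the following:
- **Guard:** the top corners, pin and steel block are sharp, and the bracket notch opens to the right.
- **Blade:** the block grip is in the lower (near-robot) stand slot, top view about (195,239). The ball-knob scraper is in the far slot.

Next I'll fit the poses.

```bash
cat > h.py <<'E'
import numpy as np
from plant import env
from scipy.optimize import least_squares
C={n:env.get_calibration(n) for n in("top","side")}
def proj(n,P):
    P=np.atleast_2d(P);c=C[n];q=P@c["extrinsics"][:3,:3].T+c["extrinsics"][:3,3]
    q=q@c["camera_matrix"].T;return q[:,:2]/q[:,2:]
def back(n,uv,z):
    c=C[n];R=c["extrinsics"][:3,:3];t=c["extrinsics"][:3,3]
    d=R.T@np.linalg.inv(c["camera_matrix"])@np.array([uv[0],uv[1],1.]);o=-R.T@t
    return (o+d*(z-o[2])/d[2])[:2]
def rot(a):
    a=np.radians(a);return np.array([[np.cos(a),-np.sin(a)],[np.sin(a),np.cos(a)]])
def fit(obs,x0):  # obs: list (cam, local pt, uv)
    def f(p):
        return np.concatenate([(proj(n,np.r_[rot(p[2])@np.array(l[:2])+p[:2],l[2]])[0]-uv) for n,l,uv in obs])
    r=least_squares(f,x0,x_scale=[.01,.01,1],loss="soft_l1");return r.x,f(r.x).reshape(-1,2)
def uv(x,y,ox,oy,X=0): return np.array([(x-X+.5)/5-.5+ox,(y+.5)/5-.5+oy])
E
python3 - <<'E'
from h import *
np.set_printoptions(precision=4,suppress=True)
T=lambda x,y:uv(x,y,246,175)
S=lambda x,y:uv(x,y,230,145)
a,b,z=.09,.13,.12
top=[((a,b,z),T(35,74)),((a,-b,z),T(393,44)),((-a,-b,z),T(423,291)),((-a,b,z),T(62,325))]
sid=[((a,b,z),S(76,274)),((a,-b,z),S(228,88)),((-a,-b,z),S(457,146)),((-a,b,z),S(331,349))]
ot=[("top",*o) for o in top];os=[("side",*o) for o in sid]
for o in(ot,os,ot+os):
    p,r=fit(o,[.63,0,5]);print(p,r.ravel())
L=lambda q:(rot(p[2]).T@(q-p[:2]))
for nm,f,q,z in[("pintop","top",T(284,207),.166),("pintop","side",S(333,130),.166),("collar","top",T(281,214),.131),
 ("block","top",T(207,96),.136),("shutNW","top",T(121,203),.126),("shutSW","top",T(133,257),.126),("shutSE","top",T(325,239),.126),
 ("notchclosed","top",T(440,204),.12),("notchTop","top",T(472,192),.12),("notchBot","top",T(478,213),.12),
 ("brTop","top",T(472,162),.12),("brBot","top",T(481,243),.12),("notchOpenSide","side",S(407,117),.12)]:
    w=back(f,q,z);print(nm,f,w,"local",L(w))
A=lambda x,y:uv(x,y,175,195,500);B=lambda x,y:uv(x,y,210,225,500)
print("grip",back("top",A(601,220),.131),back("side",B(750,140),.131))
q=[back("top",A(568,231),.095),back("top",A(650,222),.095)];print("xbar top",q,np.mean(q,0))
q=[back("side",B(720,232),.095),back("side",B(773,163),.095)];print("xbar side",q,np.mean(q,0))
st=[((.075,.0425,.085),A(540,82)),((.075,-.0425,.085),A(657,62)),((-.075,.0425,.085),A(558,288)),((-.075,-.0425,.085),A(674,275))]
st=[("top",*o) for o in st]
s2=[("side",(.075,.0425,.085),B(532,200)),("side",(-.075,.0425,.085),B(768,272))]
for o in(st,st+s2):
    p,r=fit(o,[.6,.27,5]);print("stand",p,"slot-40",rot(p[2])@[-.04,0]+p[:2],r.ravel())
E
```

```text
[ 0.559  -0.0558  4.4574] [ 0.1526  0.5698  0.4062 -0.1632  0.2393 -0.263  -1.1243 -0.086 ]
[ 0.5559 -0.0554  5.1627] [-0.1831  1.0603  0.3634 -0.1445  0.1292 -1.0419 -0.231  -0.0364]
[ 0.5576 -0.056   4.8109] [ 0.0995  1.1817  0.3221  0.0166  0.4673 -0.1053 -0.8628  0.5247 -0.6283
  0.6523  0.3271 -0.3669 -0.0422 -1.1277 -0.889  -0.2781]
pintop top [ 0.5319 -0.0931] local [-0.0286 -0.0348]
pintop side [ 0.5343 -0.0978] local [-0.0267 -0.0396]
collar top [ 0.5333 -0.0925] local [-0.0272 -0.0343]
block top [ 0.6184 -0.042 ] local [0.0618 0.0089]
shutNW top [0.5441 0.0203] local [-0.007   0.0772]
shutSW top [0.5053 0.0122] local [-0.0464  0.0724]
shutSE top [ 0.5157 -0.1233] local [-0.0473 -0.0635]
notchclosed top [ 0.5404 -0.206 ] local [-0.0296 -0.148 ]
notchTop top [ 0.5487 -0.229 ] local [-0.0233 -0.1716]
notchBot top [ 0.5335 -0.2326] local [-0.0388 -0.1739]
brTop top [ 0.5704 -0.23  ] local [-0.0017 -0.1744]
brBot top [ 0.5119 -0.2338] local [-0.0604 -0.1733]
notchOpenSide side [ 0.5234 -0.204 ] local [-0.0465 -0.1446]
grip [0.4647 0.2831] [0.4631 0.2782]
xbar top [array([0.4619, 0.3144]), array([0.4673, 0.2557])] [0.4646 0.2851]
xbar side [array([0.4603, 0.3174]), array([0.4608, 0.2568])] [0.4606 0.2871]
stand [0.5025 0.2894 6.2094] slot-40 [0.4627 0.2851] [ 0.1288  0.123  -0.1278  1.2492 -0.1961 -0.3191  0.1958 -0.6847]
stand [0.5032 0.2893 6.2268] slot-40 [0.4635 0.2849] [ 0.1579 -0.073  -0.1015  1.0467 -0.154  -0.5244  0.2349 -0.8968 -0.311
 -0.2205  0.7084  0.6395]
```

```bash
cat >> h.py <<'E'
from scipy.spatial.transform import Rotation as Ro
def go(pos,yaw):
    o=env.get_obs();R=Ro.from_euler("xyz",o["orientation"],degrees=True)
    d=R.inv().apply(np.array(pos)-o["tool_pos"]);r=(R.inv()*Ro.from_euler("xyz",[180,0,yaw],degrees=True)).as_rotvec()/1.5
    print("t",round(o["t"],2),"F",np.round(o["force"],1),"M",np.round(o["wrist_torque"],2),"w",round(o["grip_width"]*1e3,1),"gf",round(o["gripper_force"],1))
    print("pos",np.round(o["tool_pos"],4),np.round(o["orientation"],2),"cmd",np.round(d,4),np.round(r,4),"n",np.linalg.norm(d)/.0417,np.linalg.norm(r)*1.5*57.3/7.16)
E
python3 -c "
from h import *
go([.532,-.094,.22],94.8)"
```

```text
t 0.1 F [ 0.5  0.2 -0.8] M [ 0.03 -0.01 -0.03] w 85.3 gf 0.0
pos [0.1724 0.4955 0.2306] [-179.92    0.    160.82] cmd [-0.5333 -0.4386  0.0113] [-9.000e-04  6.000e-04  7.682e-01] n 16.561350303295402 9.22112508444868
```

>>> move_arm(
  commands=[-0.533,-0.439,0.011,0,0,0.768,50,-0.533,-0.439,0.011,0,0,0.768,50,-0.533,-0.439,0.011,0,0,0.768,50,-0.533,-0.439,0.011,0,0,0.768,50,-0.533,-0.439,0.011,0,0,0.768,50,-0.533,-0.439,0.011,0,0,0.768,50,-0.533,-0.439,0.011,0,0,0.768,50,-0.533,-0.439,0.011,0,0,0.768,50],
  grip_force=30,
)

```text
t: 0.77
tool_pos: [0.3461, 0.2092, 0.2258]
orientation: [180.0, 0.0, 103.2]
force: [1.0, -0.1, -0.3]
grip_width: 0.05
gripper_force: 0.0
```

```bash
python3 -c "
from h import *
go([.532,-.094,.22],94.8)"
```

```text
t 0.77 F [ 1.  -0.1 -0.3] M [-0.   -0.05 -0.03] w 50.0 gf 0.0
pos [0.3461 0.2092 0.2258] [180.    0.  103.2] cmd [-0.3377  0.1117  0.0058] [0.     0.     0.0977] n 8.530603391401398 1.1727346616595162
```

>>> move_arm(
  commands=[-0.338,0.112,0.006,0,0,0.098,50,-0.338,0.112,0.006,0,0,0.098,50,-0.338,0.112,0.006,0,0,0.098,50,-0.338,0.112,0.006,0,0,0.098,50,-0.338,0.112,0.006,0,0,0.098,50,-0.338,0.112,0.006,0,0,0.098,50,-0.338,0.112,0.006,0,0,0.098,50,-0.338,0.112,0.006,0,0,0.098,50],
)

```text
t: 1.43
tool_pos: [0.5222, -0.0741, 0.22]
orientation: [-180.0, -0.0, 95.1]
force: [0.6, 1.5, -0.3]
grip_width: 0.05
gripper_force: 0.0
```

```bash
python3 -c "
from h import *
import cv2
go([.532,-.094,.18],94.8)
a=[]
for n in('top','side'):
    im=cv2.cvtColor(env.snapshot(n),cv2.COLOR_RGB2BGR);cv2.imwrite('pics/'+n+'1.png',im)
    p=proj(n,env.get_obs()['tool_pos'])[0];print(n,p);x,y=(p-[40,37]).astype(int)
    a.append(cv2.resize(im[y:y+75,x:x+80],None,fx=5,fy=5,interpolation=2));print(x,y)
cv2.imwrite('pics/z3.png',cv2.hconcat(a))
"
```

```text
t 1.43 F [ 0.6  1.5 -0.3] M [ 0.01 -0.03 -0.02] w 50.0 gf 0.0
pos [ 0.5222 -0.0741  0.22  ] [-1.7997e+02 -1.0000e-02  9.5070e+01] cmd [-0.0207  0.008   0.04  ] [-0.0003 -0.0002  0.0031] n 1.097070995091748 0.03773574429295497
top [298.94655133 215.11425206]
258 178
side [296.84659623 161.26197176]
256 124
```

View pics/z3.png

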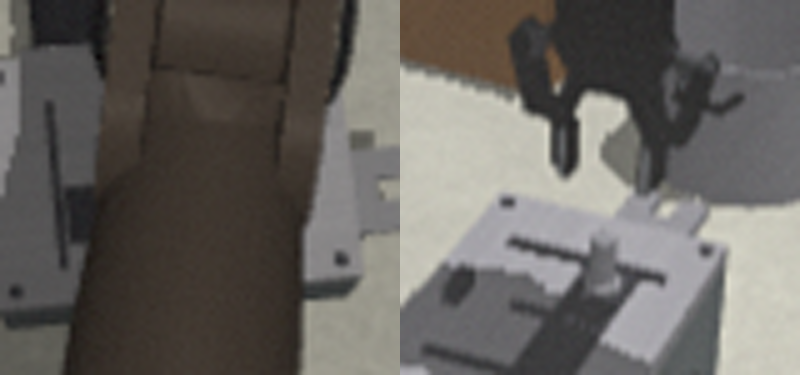

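>>> move_arm(
  commands=[-0.0217,0.009,0,0,0,0.003,50,-0.0217,0.009,0.03,0,0,0.003,50,-0.0217,0.009,0.055,0,0,0.003,50,-0.0217,0.009,0.075,0,0,0.003,50,-0.0217,0.009,0.084,0,0,0.003,50,-0.0217,0.009,0.084,0,0,0.003,50,-0.0217,0.009,0.084,0,0,0.003,40],
  grip_force=30,
)

```text
t: 2.12
tool_pos: [0.5325, -0.0924, 0.1366]
orientation: [-180.0, -0.0, 94.9]
force: [-0.1, 0.4, -0.2]
grip_width: 0.0407
gripper_force: 0.0
```

```bash
python3 -c "
from h import *
import cv2
go([.533,-.095,.136],94.8)
im=cv2.cvtColor(env.snapshot('side'),cv2.COLOR_RGB2BGR)
cv2.imwrite('pics/z4.png',cv2.resize(im[145:205,260:340],None,fx=8,fy=8,interpolation=2))
"
```

```text
t 2.12 F [-0.1  0.4 -0.2] M [0.05 0.02 0.05] w 40.7 gf 0.0
pos [ 0.5325 -0.0924  0.1366] [-1.7997e+02 -1.0000e-02  9.4860e+01] cmd [-0.0026  0.0003  0.0006] [-0.0004 -0.0001  0.0007] n 0.06471770497184309 0.009881431262953365
```

View pics/z4.png

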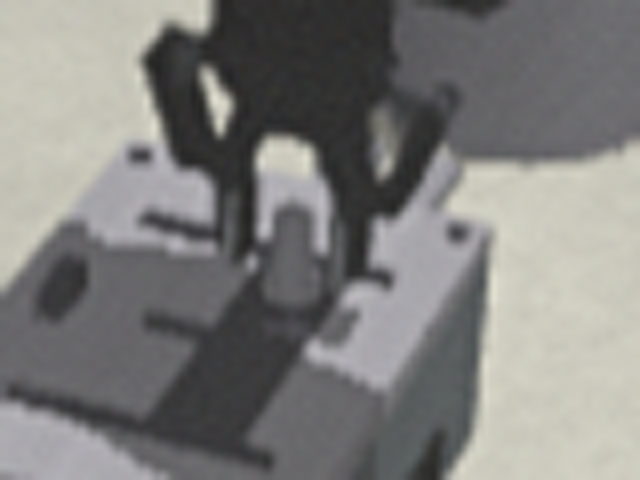

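The side view shows the pin centred between the fingers, with the fingertips just above the collar. Closing now.

>>> move_arm(
  commands=[-0.0025,0,0,0,0,0,35,-0.0025,0,0,0,0,0,25,-0.0025,0,0,0,0,0,10,-0.0025,0,0,0,0,0,10,-0.0025,0,0,0,0,0,10,-0.0025,0,0,0,0,0,10],
  grip_force=30,
)

```text
t: 2.67
tool_pos: [0.533, -0.0955, 0.1376]
orientation: [179.9, 0.0, 94.8]
force: [-3.0, 0.0, 6.6]
grip_width: 0.0171
gripper_force: 29.2
```

```bash
python3 -c "
from h import *
go([.533,-.095,.136],94.8)"
```

```text
t 2.67 F [-3.   0.   6.6] M [-0.17  0.62 -0.02] w 17.1 gf 29.2
pos [ 0.533  -0.0955  0.1376] [1.7993e+02 5.0000e-02 9.4830e+01] cmd [0.0005 0.     0.0016] [0.0008 0.0005 0.0004] n 0.03894596036779945 0.01223022394220435
```

>>> move_arm(
  commands=[0,0,-0.005,0,0,0,10,0,0,-0.012,0,0,0,10,0,0,-0.02,0,0,0,10,0,0,-0.03,0,0,0,10,0,0,-0.042,0,0,0,10,0,0,-0.055,0,0,0,10,0,0,-0.064,0,0,0,10,0,0,-0.064,0,0,0,10],
)

```text
t: 3.33
tool_pos: [0.5338, -0.0954, 0.2031]
orientation: [179.8, 0.1, 94.8]
force: [-0.0, 0.0, -0.6]
grip_width: 0.0174
gripper_force: 29.4
```

```bash
python3 -c "
from h import *
import cv2
go([.541,-.215,.2],94.8)
im=cv2.cvtColor(env.snapshot('side'),cv2.COLOR_RGB2BGR);cv2.imwrite('pics/side5.png',im)
cv2.imwrite('pics/z5.png',cv2.resize(im[135:210,250:350],None,fx=8,fy=8,interpolation=2))
for z in(.126,.131,.166):print(proj('side',[.533,-.0955,z]))
"
```

```text
t 3.33 F [-0.   0.  -0.6] M [ 0.02  0.01 -0.04] w 17.4 gf 29.4
pos [ 0.5338 -0.0954  0.2031] [1.798e+02 5.000e-02 9.484e+01] cmd [-0.1198 -0.003   0.0032] [0.0023 0.0006 0.0005] n 2.875278156155682 0.02966265319097454
[[295.80189349 180.57865102]]
[[295.85651467 179.40123668]]
[[296.24550057 171.01625623]]
```

View pics/z5.png

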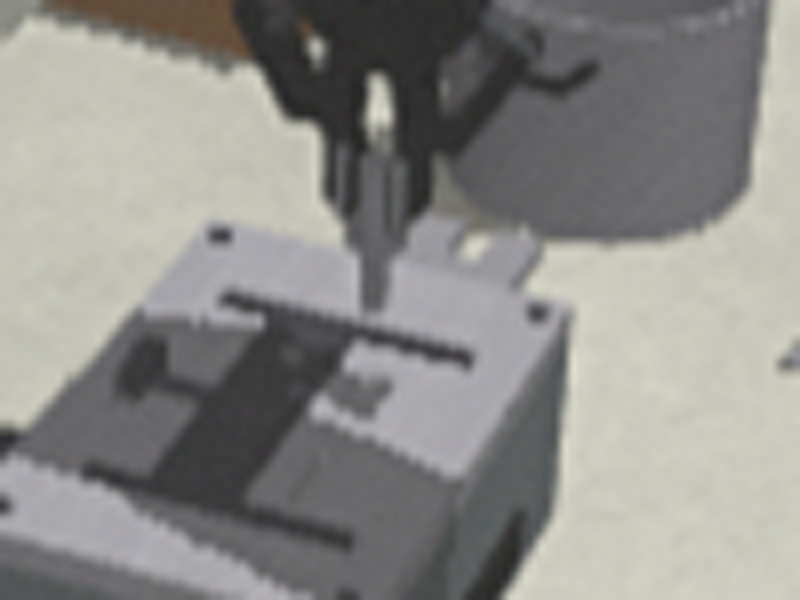

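The shutter has sprung open and the pin hangs straight in the gripper, with its shaft bottom at about (296.4,173.1). I'll measure the notch more finely from raw pixels.

```bash
python3 -c "
from h import *
import cv2
np.set_printoptions(linewidth=200)
t=cv2.imread('pics/top0.png');s=cv2.imread('pics/side5.png')
print(proj('side',[.5338,-.0954,.1575]))
f=lambda im:im.astype(int)[:,:,2]
g=lambda im:im.astype(int)[:,:,2]-im.astype(int)[:,:,0]
print('top R rows203-226 cols 328-344');print(f(t)[203:227,328:345]);print('R-B');print(g(t)[203:227,328:345])
print('side R-B rows160-175 cols 300-320');print(g(s)[160:176,300:321])
p=lambda n,l:print(n,l,proj(n,np.r_[rot(4.8)@np.array(l)+[.5576,-.056],.12])[0])
for n in('top','side'):
  for l in((-.03,-.147),(-.022,-.175),(-.038,-.175),(0,-.175),(-.06,-.175),(0,-.13),(-.06,-.13)):p(n,l)
"
```

```text
[[295.92936116 173.02777227]]
top R rows203-226 cols 328-344
[[144 143 146 145 145 145 144 146 146 144 144 145 149 145 144 145 146]
 [106 107 106 107 114 142 145 147 148 146 147 146 149 147 145 145 147]
 [ 90  90  90  91 105 143 145 150 148 148 146 147 149 147 146 146 146]
 [ 91  89  89  90 105 143 146 146 146 147 146 142 145 150 149 144 145]
 [ 90  94  94  98 108 132 129 127 123 122 122 122 134 150 147 145 147]
 [112 109 110 112 114 118 116 114 114 114 113 114 123 145 144 144 144]
 [116 114 113 114 115 114 114 113 115 113 113 113 122 146 145 142 146]
 [118 114 113 113 113 115 115 114 114 114 115 113 121 141 145 146 148]
 [120 114 115 115 113 113 114 113 113 116 115 112 119 141 148 145 147]
 [121 112 113 115 114 114 113 114 114 115 113 111 113 143 150 146 147]
 [121 114 113 114 113 101  93 103 105 116 108 106 116 146 148 149 150]
 [128 113 115 114 113 114 138 140 141 142 139 139 140 148 148 145 150]
 [128 116 114 116 113 119 148 149 148 148 148 148 148 150 149 144 146]
 [127 113 116 117 114 112 118 148 148 151 149 151 151 148 146 145 146]
 [125 118 114 115 116 108 104 138 140 135 136
[... 3020 characters left out ...]
-5 -4 -3 -4 -3 -2 -4 -3 -2 -2 -3 -2]]
top (-0.03, -0.147) [333.3319479  215.52479271]
top (-0.022, -0.175) [340.88256174 212.53483626]
top (-0.038, -0.175) [341.45851909 216.94514073]
top (0, -0.175) [340.09456607 206.50088103]
top (-0.06, -0.175) [342.25443741 223.03976239]
top (0, -0.13) [327.54500085 207.7584275 ]
top (-0.06, -0.13) [329.60603415 224.31265589]
side (-0.03, -0.147) [307.01171861 166.69000253]
side (-0.022, -0.175) [307.56028308 162.53970172]
side (-0.038, -0.175) [311.57289404 163.47515426]
side (0, -0.175) [302.08490532 161.26323706]
side (-0.06, -0.175) [317.13270645 164.77130302]
side (0, -0.13) [297.81323655 167.1572556 ]
side (-0.06, -0.13) [313.13870265 170.81563786]
```

```bash
python3 -c "
from h import *
go([.5418,-.217,.172],94.8)"
```

```text
t 3.38 F [ 1.1  0.4 -0.4] M [0.   0.   0.04] w 16.9 gf 29.4
pos [ 0.5335 -0.0953  0.2017] [1.7987e+02 3.0000e-02 9.4840e+01] cmd [-0.1219 -0.0021  0.0298] [0.0015 0.0004 0.0005] n 3.0107446528392736 0.018929315751019443
```

>>> move_arm(
  commands=[-0.035,-0.0006,0,0,0,0,10,-0.075,-0.0012,0,0,0,0,10,-0.108,-0.0018,0,0,0,0,10,-0.1218,-0.0021,0,0,0,0,10,-0.1218,-0.0021,0.01,0,0,0,10,-0.1218,-0.0021,0.022,0,0,0,10,-0.1218,-0.0021,0.03,0,0,0,10,-0.1218,-0.0021,0.03,0,0,0,10],
)

```text
t: 4.05
tool_pos: [0.5397, -0.2154, 0.1676]
orientation: [-179.8, -0.1, 94.9]
force: [0.7, -0.3, -1.5]
grip_width: 0.0172
gripper_force: 29.4
```

```bash
python3 -c "
from h import *
import cv2
go([.5418,-.217,.15],94.8)
a=[]
im=cv2.cvtColor(env.snapshot('side'),cv2.COLOR_RGB2BGR);cv2.imwrite('pics/side6.png',im)
cv2.imwrite('pics/z6.png',cv2.resize(im[135:185,280:340],None,fx=12,fy=12,interpolation=2))
"
```

```text
t 4.05 F [ 0.7 -0.3 -1.5] M [ 0.02  0.03 -0.02] w 17.2 gf 29.4
pos [ 0.5397 -0.2154  0.1676] [-1.7978e+02 -1.3000e-01  9.4880e+01] cmd [-0.0018  0.002   0.0176] [-0.0026 -0.0016  0.0009] n 0.4266487866223392 0.03769192508635977
```

View pics/z6.png

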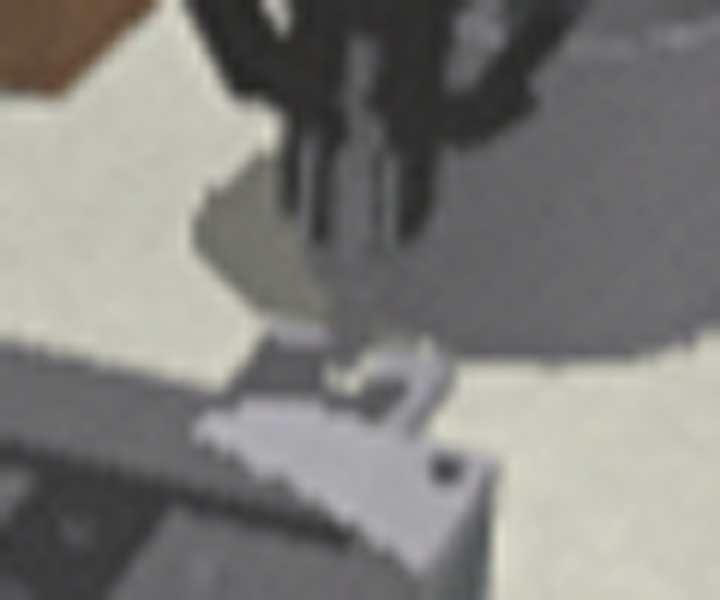

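The pin shaft hangs just above the notch, at about (310,162). I'll re-read the settled pose.

>>> move_arm(
  commands=[0,0,0,0,0,0,10,0,0,0,0,0,0,10],
)

```text
t: 4.27
tool_pos: [0.5413, -0.2162, 0.171]
orientation: [180.0, 0.0, 94.9]
force: [-0.3, -0.5, -1.2]
grip_width: 0.0169
gripper_force: 29.4
```

```bash
python3 -c "
from h import *
go([.5418,-.217,.15],94.8)"
```

```text
t 4.27 F [-0.3 -0.5 -1.2] M [-0.    0.03  0.03] w 16.9 gf 29.4
pos [ 0.5413 -0.2162  0.171 ] [1.7996e+02 1.0000e-02 9.4900e+01] cmd [-0.0009  0.0004  0.021 ] [0.0005 0.0002 0.0011] n 0.5037198142125351 0.014818445414509234
```

>>> move_arm(
  commands=[-0.001,0.0004,0.004,0,0,0,10,-0.001,0.0004,0.008,0,0,0,10,-0.001,0.0004,0.011,0,0,0,10,-0.001,0.0004,0.014,0,0,0,10,-0.001,0.0004,0.014,0,0,0,10,-0.001,0.0004,0.014,0,0,0,10],
)

```text
t: 4.77
tool_pos: [0.5413, -0.2177, 0.1561]
orientation: [-180.0, -0.0, 94.8]
force: [0.7, -0.0, -0.1]
grip_width: 0.0171
gripper_force: 29.4
```

>>> move_arm(
  commands=[0,0,0.006,0,0,0,10,0,0,0.012,0,0,0,10,0.0015,0,0.017,0,0,0,10,0.003,0,0.021,0,0,0,10,0.003,0,0.0225,0,0,0,10,0.003,0,0.0225,0,0,0,10,0.003,0,0.0225,0,0,0,10],
)

```text
t: 5.35
tool_pos: [0.5413, -0.2147, 0.1339]
orientation: [-180.0, -0.0, 94.8]
force: [0.0, 0.5, -1.1]
grip_width: 0.017
gripper_force: 29.4
```

>>> move_arm(
  commands=[0,0,0.0012,0,0,0,10,0,0,0.0024,0,0,0,10,0,0,0.003,0,0,0,10,0,0,0.003,0,0,0,10,0,0,0.003,0,0,0,10],
)

```text
t: 5.77
tool_pos: [0.5415, -0.2148, 0.1316]
orientation: [179.9, 0.0, 94.8]
force: [-1.7, 0.1, 5.6]
grip_width: 0.0172
gripper_force: 29.8
```

>>> move_arm(
  commands=[0,0,0,0,0,0,25,0,0,0,0,0,0,40,0,0,0,0,0,0,45,0,0,-0.01,0,0,0,45,0,0,-0.03,0,0,0,45,0,0,-0.06,0,0,0,45,0,0,-0.09,0,0,0,45,0,0,-0.1,0,0,0,45],
)

```text
t: 6.43
tool_pos: [0.5424, -0.2151, 0.2361]
orientation: [179.7, 0.1, 94.8]
force: [-0.4, -0.3, 1.3]
grip_width: 0.0451
gripper_force: 0.0
```

```bash
python3 -c "
from h import *
go([.464,.284,.21],95.6)"
```

```text
t 6.43 F [-0.4 -0.3  1.3] M [-0.05  0.03 -0.02] w 45.1 gf 0.0
pos [ 0.5424 -0.2151  0.2361] [1.797e+02 1.500e-01 9.484e+01] cmd [ 0.504  -0.0361  0.0246] [ 0.0035  0.0018 -0.0088] n 12.132780864970245 0.11567836919778612
```

>>> move_arm(
  commands=[0.504,-0.036,0,0,0,-0.009,45,0.504,-0.036,0,0,0,-0.009,45,0.504,-0.036,0,0,0,-0.009,45,0.504,-0.036,0,0,0,-0.009,45,0.504,-0.036,0,0,0,-0.009,45,0.504,-0.036,0,0,0,-0.009,45,0.504,-0.036,0,0,0,-0.009,45,0.504,-0.036,0,0,0,-0.009,45],
)

```text
t: 7.1
tool_pos: [0.4888, 0.1164, 0.2313]
orientation: [180.0, -0.0, 95.6]
force: [1.7, 0.2, -0.6]
grip_width: 0.0446
gripper_force: 0.0
```

```bash
python3 -c "
from h import *
go([.464,.284,.21],95.6)"
```

```text
t 7.1 F [ 1.7  0.2 -0.6] M [ 0.03 -0.03 -0.  ] w 44.6 gf 0.0
pos [0.4888 0.1164 0.2313] [ 1.7997e+02 -1.0000e-02  9.5600e+01] cmd [ 0.1692 -0.0083  0.0213] [ 0.0004 -0.0001  0.    ] n 4.095426561307562 0.004797026456724823
```

>>> move_arm(
  commands=[0.04,-0.002,0,0,0,0,45,0.08,-0.004,0,0,0,0,45,0.12,-0.006,0,0,0,0,45,0.15,-0.008,0,0,0,0,45,0.167,-0.0083,0.01,0,0,0,45,0.167,-0.0083,0.021,0,0,0,45,0.167,-0.0083,0.021,0,0,0,45,0.167,-0.0083,0.021,0,0,0,45],
)

```text
t: 7.77
tool_pos: [0.4644, 0.2791, 0.2092]
orientation: [-179.9, 0.1, 95.6]
force: [1.0, 0.2, 0.9]
grip_width: 0.0451
gripper_force: 0.0
```

```bash
python3 -c "
from h import *
import cv2
go([.464,.284,.15],95.6)
a=[]
t=cv2.cvtColor(env.snapshot('top'),cv2.COLOR_RGB2BGR);cv2.imwrite('pics/top7.png',t)
s=cv2.cvtColor(env.snapshot('side'),cv2.COLOR_RGB2BGR);cv2.imwrite('pics/side7.png',s)
c=lambda im,x,y,k,w,h:cv2.resize(im[y:y+h,x:x+w],None,fx=k,fy=k,interpolation=2)
a=np.hstack([c(t,250,175,4,100,75),c(s,240,145,4,100,75)])
b=np.hstack([c(s,210,210,4,100,75),c(t,160,195,4,100,75)])
cv2.imwrite('pics/z7.png',np.vstack([a,b]))
"
```

```text
t 7.77 F [1.  0.2 0.9] M [ 0.01  0.03 -0.01] w 45.1 gf 0.0
pos [0.4644 0.2791 0.2092] [-1.799e+02  7.000e-02  9.561e+01] cmd [0.005  0.0001 0.0592] [-0.0012  0.0008  0.0001] n 1.424583723258713 0.017224291831920237
```

View pics/z7.png

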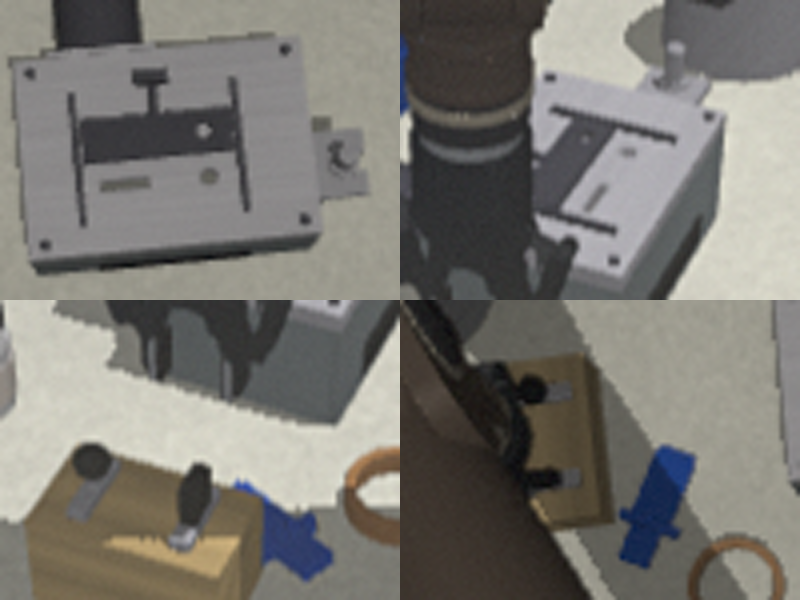

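The pin hangs freely and upright in the notch, and the shutter is open. In the top view the slot is at about (281.5,220.8) and the bore at about (302,219). Now sub-pixel centroids.

```bash
python3 -c "
from h import *
import cv2
np.set_printoptions(linewidth=200)
P={}
for n,rs in(('top',dict(slot=(272,290,217,226),bore=(298,307,215,223))),('side',dict(slot=(283,294,186,200),bore=(293,301,179,187)))):
    im=cv2.imread('pics/'+n+'7.png').astype(float).mean(2)
    for k,(x0,x1,y0,y1) in rs.items():
        r=im[y0:y1,x0:x1];m=np.median(np.r_[r[0],r[-1],r[:,0],r[:,-1]])
        w=np.where(m-r>9,m-r,0);Y,X=np.mgrid[y0:y1,x0:x1]
        u=np.array([(X*w).sum(),(Y*w).sum()])/w.sum()
        ang=cv2.fitLine(np.argwhere(w>0)[:,::-1].astype(np.float32),2,0,.01,.01).ravel()
        print(n,k,u,back(n,u,.12))
        if k=='slot':print(r.round().astype(int));P[n]=(x0,y0)
print(back('top',[302.25-1,219],.12))
"
```

```text
top slot [280.85396635 220.57391827] [ 0.52513687 -0.01849157]
[[137 135 138 137 136 136 135 136 135 134 135 135 137 134 137 136 136 136]
 [138 138 136 136 136 137 136 138 137 136 135 135 132 132 130 134 134 136]
 [136 138 137 131 133 130 129 126 118 115 109 107 108 106 101 120 136 136]
 [137 136 130 112  99  95  95  94  93  92  90  92  93  94  95 115 139 140]
 [138 138 132 100  90  89  89  91  90  93  94  95  94  94  95 108 140 139]
 [140 141 134  95  95 101  96 112 111 113 113 120 122 127 129 131 137 138]
 [138 139 136 130 129 130 131 133 134 133 134 136 139 138 140 140 139 139]
 [139 141 140 141 140 139 140 139 140 140 138 138 137 139 138 137 139 140]
 [140 139 140 140 139 139 139 140 138 141 139 137 139 141 141 139 141 139]]
top bore [301.90548856 218.55500861] [ 0.53107357 -0.09325102]
side slot [285.68529566 191.26750392] [ 0.53866594 -0.02917659]
[[ 83  80  77  75 114 158 176 173 171 173 174]
 [ 82  79  73 102 161 178 177 173 172 172 177]
 [ 78  74  83 148 176 175 174 174 173 177 177]
 [ 78  71 120 176 178 174 173 173 175 176 179]
 [ 73  97 157 178 176 174 171 163 164 172 175]
 [ 87 147 176 175 175 173 150 129 138 163 175]
 [142 175 178 175 171 157 123 108 133 167 178]
 [173 178 177 172 163 133 112 122 158 175 177]
 [177 175 174 174 142 115 114 154 178 179 179]
 [178 176 174 157 125 113 141 174 180 178 179]
 [180 177 164 133 111 133 168 179 179 180 178]
 [175 175 162 128 128 161 178 180 180 179 178]
 [143 149 159 159 161 180 182 181 181 179 178]
 [ 82  91 119 139 148 160 170 182 183 182 179]]
side bore [296.66872682 182.16996292] [ 0.52963282 -0.09606495]
[ 0.52951399 -0.09088701]
```

>>> move_arm(
  commands=[0.005,0,0.03,0,0,0,45,0.005,0,0.06,0,0,0,45,0.005,0,0.085,0,0,0,45,0.005,0,0.1,0,0,0,45,0.005,0,0.108,0,0,0,45,0.005,0,0.108,0,0,0,45,0.005,0,0.108,0,0,0,45],
  grip_force=40,
)

```text
t: 8.45
tool_pos: [0.4651, 0.2845, 0.1028]
orientation: [180.0, -0.0, 95.5]
force: [-0.2, 0.5, 0.2]
grip_width: 0.0454
gripper_force: 0.0
```

```bash
python3 -c "
from h import *
import cv2
go([.464,.284,.1],95.6)
im=cv2.cvtColor(env.snapshot('side'),cv2.COLOR_RGB2BGR)
cv2.imwrite('pics/z8.png',cv2.resize(im[215:290,210:285],None,fx=8,fy=8,interpolation=2))
"
```

```text
t 8.45 F [-0.2  0.5  0.2] M [ 0.02  0.02 -0.04] w 45.4 gf 0.0
pos [0.4651 0.2845 0.1028] [ 1.7996e+02 -2.0000e-02  9.5550e+01] cmd [-0.0004 -0.0011  0.0028] [ 0.0005 -0.0002 -0.0006] n 0.0728260055724153 0.009896461466600386
```

View pics/z8.png

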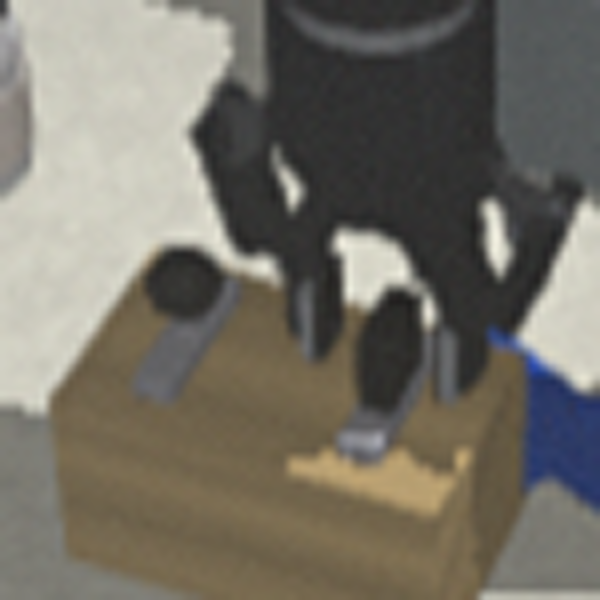

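The fingers straddle the block grip, which sits slightly towards the near finger. I'll shift about 1.5 mm towards -x and close.

>>> move_arm(
  commands=[0,-0.002,0.002,0,0,0,35,0,-0.002,0.002,0,0,0,25,0,-0.002,0.002,0,0,0,5,0,-0.002,0.002,0,0,0,5,0,-0.002,0.002,0,0,0,5,0,-0.002,0.002,0,0,0,5],
  grip_force=40,
)

```text
t: 9.0
tool_pos: [0.4632, 0.285, 0.1008]
orientation: [179.9, -0.0, 95.6]
force: [1.5, -0.8, 5.2]
grip_width: 0.0133
gripper_force: 43.0
```

```bash
python3 -c "
from h import *
go([.464,.284,.2],95.6)"
```

```text
t 9.0 F [ 1.5 -0.8  5.2] M [-0.19 -0.39  0.03] w 13.3 gf 43.0
pos [0.4632 0.285  0.1008] [ 1.7989e+02 -3.0000e-02  9.5610e+01] cmd [-0.001   0.0009 -0.0992] [ 0.0013 -0.0003  0.0001] n 2.3801227098225155 0.016003103431832814
```

>>> move_arm(
  commands=[0,0,-0.005,0,0,0,5,0,0,-0.015,0,0,0,5,0,0,-0.035,0,0,0,5,0,0,-0.065,0,0,0,5,0,0,-0.1,0,0,0,5,0,0,-0.135,0,0,0,5,0,0,-0.15,0,0,0,5,0,0,-0.15,0,0,0,5],
  grip_force=55,
)

```text
t: 9.67
tool_pos: [0.4632, 0.2855, 0.2534]
orientation: [179.8, -0.1, 95.6]
force: [-0.0, -0.4, -2.5]
grip_width: 0.0134
gripper_force: 54.7
```

```bash
python3 -c "
from h import *
go([.5256,-.0188,.25],94.7)"
```

```text
t 9.67 F [-0.  -0.4 -2.5] M [ 0.04 -0.05  0.05] w 13.4 gf 54.7
pos [0.4632 0.2855 0.2534] [ 1.7977e+02 -1.5000e-01  9.5620e+01] cmd [-0.3089  0.0323  0.0028] [ 0.0027 -0.0017  0.0107] n 7.448559773412942 0.13425931323197407
```

>>> move_arm(
  commands=[-0.04,0.004,0,0,0,0.002,5,-0.08,0.008,0,0,0,0.004,5,-0.12,0.0125,0,0,0,0.006,5,-0.16,0.0167,0,0,0,0.008,5,-0.2,0.021,0,0,0,0.0107,5,-0.24,0.025,0,0,0,0.0107,5,-0.275,0.0287,0,0,0,0.0107,5,-0.3,0.0313,0,0,0,0.0107,5],
)

```text
t: 10.33
tool_pos: [0.522, -0.0135, 0.2473]
orientation: [-179.8, -0.0, 94.6]
force: [0.1, 0.6, -2.8]
grip_width: 0.0134
gripper_force: 54.7
```

>>> move_arm(
  commands=[-0.0085,0.001,0,0,0,0,5,-0.0085,0.001,0.02,0,0,0,5,-0.0085,0.001,0.035,0,0,0,5,-0.0085,0.001,0.035,0,0,0,5,-0.0085,0.001,0.035,0,0,0,5,-0.0085,0.001,0.035,0,0,0,5],
)

```text
t: 10.83
tool_pos: [0.5244, -0.0186, 0.2147]
orientation: [-179.9, -0.0, 94.7]
force: [1.1, -0.5, -3.8]
grip_width: 0.0134
gripper_force: 54.7
```

```bash
python3 -c "
from h import *
import cv2
go([.5256,-.0188,.215],94.7)
s=cv2.cvtColor(env.snapshot('side'),cv2.COLOR_RGB2BGR);cv2.imwrite('pics/side9.png',s)
cv2.imwrite('pics/z9.png',cv2.resize(s[130:205,250:325],None,fx=8,fy=8,interpolation=2))
o=env.get_obs()['tool_pos'];tip=o-[0,0,.0858];d=rot(4.7)@np.array([0,.018])
for p in(tip,tip+np.r_[d,0],tip-np.r_[d,0],tip+[0,0,.03]):print(p,(proj('side',p)[0]-[250,130])*8)
for q in([.5256,-.0188,.12],):print('slot',(proj('side',q)[0]-[250,130])*8)
"
```

```text
t 10.83 F [ 1.1 -0.5 -3.8] M [ 0.06 -0.05  0.05] w 13.4 gf 54.7
pos [ 0.5244 -0.0186  0.2147] [-1.7995e+02 -2.0000e-02  9.4740e+01] cmd [-0.0003  0.0012 -0.0003] [-0.0006 -0.0002  0.0004] n 0.030560290722229672 0.009354816956434402
[ 0.52473805 -0.01863755  0.12948321] [304.03622057 494.31771372]
[ 0.52326316 -0.00069807  0.12948321] [287.68106219 517.62690576]
[ 0.52621295 -0.03657702  0.12948321] [320.0817871  471.44974859]
[ 0.52473805 -0.01863755  0.15948321] [305.95796926 435.91433917]
slot [301.79286285 511.66794584]
```

View pics/z9.png

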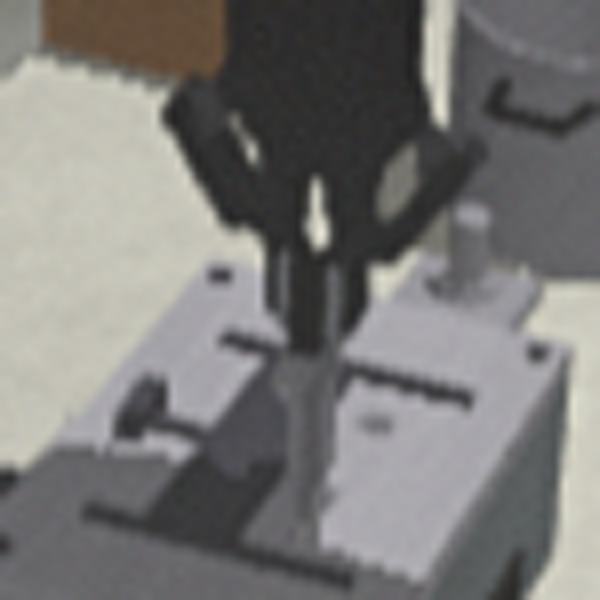

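The blade is just above the slot in the side view, its tip near (288,195), and its lower edge merges with the slot. I'll lower it gently and watch the force.

>>> move_arm(
  commands=[0,0.0008,0.003,0,0,0,5,0,0.0008,0.006,0,0,0,5,0,0.0008,0.009,0,0,0,5,0,0.0008,0.011,0,0,0,5,0,0.0008,0.013,0,0,0,5,0,0.0008,0.013,0,0,0,5,0,0.0008,0.013,0,0,0,5],
)

```text
t: 11.47
tool_pos: [0.5253, -0.0191, 0.2017]
orientation: [-180.0, -0.0, 94.7]
force: [-0.2, -0.9, -3.0]
grip_width: 0.0134
gripper_force: 54.8
```

```bash
python3 -c "
from h import *
go([.5256,-.0188,.171],94.7)"
```

```text
t 11.47 F [-0.2 -0.9 -3. ] M [-0.04  0.    0.06] w 13.4 gf 54.8
pos [ 0.5253 -0.0191  0.2017] [-179.98   -0.     94.69] cmd [0.0003 0.0003 0.0307] [-0.0002 -0.     -0.0001] n 0.7371757489157976 0.0025984165552441324
```

>>> move_arm(
  commands=[0,0,0.002,0,0,0,5,0,0,0.004,0,0,0,5,0,0,0.006,0,0,0,5,0,0,0.008,0,0,0,5,0,0,0.008,0,0,0,5,0,0,0.008,0,0,0,5],
)

```text
t: 11.97
tool_pos: [0.5254, -0.0191, 0.1937]
orientation: [-180.0, -0.0, 94.7]
force: [-0.1, 1.1, -2.7]
grip_width: 0.0132
gripper_force: 54.6
```

```bash
python3 -c "
from h import *
go([.5256,-.0188,.171],94.7)"
```

```text
t 11.97 F [-0.1  1.1 -2.7] M [ 0.02 -0.02  0.01] w 13.2 gf 54.6
pos [ 0.5254 -0.0191  0.1937] [-179.98   -0.     94.69] cmd [0.0003 0.0003 0.0227] [-0.0002 -0.     -0.0001] n 0.5436997818694403 0.0027461284881007118
```

>>> move_arm(
  commands=[0,0,0.003,0,0,0,5,0,0,0.006,0,0,0,5,0,0,0.009,0,0,0,5,0,0,0.013,0,0,0,5,0,0,0.018,0,0,0,5,0,0,0.023,0,0,0,5,0,0,0.023,0,0,0,5,0,0,0.023,0,0,0,5],
)

```text
t: 12.63
tool_pos: [0.5252, -0.0191, 0.1704]
orientation: [-179.9, -0.0, 94.7]
force: [0.0, 0.7, -4.1]
grip_width: 0.0133
gripper_force: 54.7
```

>>> move_arm(
  commands=[0,0,0,0,0,0,5,0,0,0,0,0,0,5,0,0,0,0,0,0,5,0,0,0,0,0,0,5,0,0,0,0,0,0,5,0,0,0,0,0,0,5],
)

```text
t: 13.13
tool_pos: [0.5255, -0.0191, 0.171]
orientation: [180.0, 0.0, 94.7]
force: [1.1, -0.3, -2.9]
grip_width: 0.0131
gripper_force: 54.7
```

```bash
python3 -c "
from h import *
import cv2
for i in range(4):
    s=env.snapshot('side');go([.5256,-.0188,.171],94.7)
"
```

```text
t 13.18 F [-0.   0.4 -2.2] M [ 0.01  0.01 -0.02] w 13.5 gf 54.7
pos [ 0.5255 -0.0191  0.171 ] [179.99   0.    94.7 ] cmd [ 0.0003  0.0001 -0.    ] [ 0.0001  0.     -0.    ] n 0.007496317751097001 0.0014367226237531816
t 13.23 F [-0.5  0.2 -3.4] M [0.02 0.   0.03] w 12.9 gf 54.7
pos [ 0.5255 -0.0191  0.1709] [179.99   0.    94.7 ] cmd [ 0.0003  0.0001 -0.0001] [ 0.0001  0.     -0.    ] n 0.007298319706386022 0.0011578660982379005
t 13.28 F [-0.1 -1.  -3. ] M [-0.05 -0.01  0.05] w 13.2 gf 54.7
pos [ 0.5255 -0.0191  0.1709] [180.    0.   94.7] cmd [ 0.0003  0.0002 -0.0001] [ 0.      0.     -0.0001] n 0.008232892635848744 0.0009525379162941755
t 13.33 F [ 0.6 -0.  -3.3] M [ 0.01 -0.02  0.05] w 13.1 gf 54.7
pos [ 0.5255 -0.0191  0.1709] [180.    0.   94.7] cmd [ 0.0003  0.0001 -0.0001] [ 0.      0.     -0.0001] n 0.008042686955849419 0.0008399544970290756
```

```bash
python3 -c "
from plant import env
print(env.sign_off())"
```

```text
the job is handed in; nothing more can be done
None
```

The job is handed in: the pin hangs free in the notch with the shutter open, and the gripper holds the blade upright about 35 mm into the slot, with only its own weight showing on the wrist sensor; the last picture was taken just before the final lowering, so the depth and clearance come from pose and force readings.

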